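Discard the finished culture tubes

ROBOT

A 6-joint arm with a two-finger parallel gripper is mounted at the origin on the work surface. World frame = base frame: x ahead of the robot, y to its left, z up, the work surface at z = 0. Lengths are in mm, angles in rad, forces in N, time in s.
With the tool pointing down it reaches from about 350 to 800 mm from the base axis. Payload 7.3 kg.
Tool frame: the origin (TCP) lies midway between the tips of the shut fingers; the grasp point (between the pads) lies 19 mm behind it; z points along the fingers, y is the line along which they close (so a half turn about z gives the same grasp; the last joint's range is limited). The gripper opens to 85 mm and grips with 20 to 120 N. Pads are 22 mm wide; open, the fingers measure 114 mm over their backs; the gripper's body (76 mm by 85 mm) begins 54 mm behind the grasp point. The pads swing forward as they close: fully open they stand 13 mm farther back than shut.
Start: joints at [-1.296, 0.342, 1.524, -0, 1.275, -0.146], TCP at [214.482, -479.212, 204.422] pointing down, gripper open.
Joint ranges: [-2.53, 2.53], [-0.77, 2.02], [0.04, 2.7], [-1, 4.14], [0.28, 2.66], [-3.11, 3.11]. Speed limits (rad/s): [2.57, 2.57, 3.14, 3.14, 3.14, 3.14].

INTERFACE

Orientations are given as a rotation vector (axis times angle).
In Python, from station import arm gives the robot as it stands.
- The arm moves only by the tool step_arm, never from a script. Its argument "steps" is a list of rows, each an object with "angular": the turn, a rotation vector about the tool's x, y, z in degrees, a list of three; "slide": the shift along the tool's x, y, z in mm, a list of three; "claw": the opening, from -1 (shut) to 1 (fully open). In form: [{"angular": [rx, ry, rz], "slide": [x, y, z], "claw": claw}, ...]. A call has 1 to 5 rows; each row shifts and turns the commanded pose from where the row before left it, along the tool's axes as they then stand; what a row does not reach is not made up. A row lasts 1/8 s, in which the tool goes at most 62.5 mm and 10.7 degrees, less where a joint would pass 70% of its speed; a pose out of reach is approached as far as the arm can. A call is refused whole if a number of a shift passes 62.5 or a number of a turn 10.7, either way. A call with a gripper value outside its range is refused whole. The fingers move at their own pace and stop on an object; the grip force is fixed at half the most. Time passes only in rows, so rows that do not move let the fingers close. It gives the time, the measured TCP pose, the force, the opening and the grip force at its end, in the units of the state.
- arm.observe(): the state, without advancing time (a new reading comes with each control period).
- arm.get_image(name): name is "scene" or "top" or "wrist"; returns the picture (400x640x3 uint8, blue, green, red); there is no depth.
- arm.calibration(name): a dict with "fx", "fy", "cx", "cy" (pixels), "k1" (the pictures are not rectified: a ray, as slopes to the right and down, at radius r is drawn at 1 + k1 r^2 times it, then the intrinsics apply), "xyz" and "rotation" of the camera in the world. Camera axes: x right, y up, looking along -z (the intrinsics and any distortion apply to the point x, -y, -z); pixel columns grow to the right and rows downward; lengths in mm; the calibration is good to about 2 mm. A picture is of the moment at which its call begins: read the wrist's pose just before it. calibration takes no time and is no camera call; for the wrist camera it gives the pose at the moment of the call.
- arm.close_job(): hands the job in; it is judged then, once.
The state is a dict: "time_s": time; "qpos": joint angles; "joint_vel": joint speeds; "joint_efforts": joint torques, N m; "tcp_pos": TCP position; "ee_rot": TCP orientation; "contact_force": force on the tool from outside, world axes, zero at the start; "torque": the same for the moment, N m; "finger_gap": opening from 0.0 (shut) to 1.0 (fully open); "finger_force": force on a finger pad.
Only numpy, scipy, OpenCV 4.12 (cv2) and the standard library are available. Lean on these libraries where they do the work, as an engineer would, in place of code of your own. Each camera call takes 0.05 s, during which the arm holds its last target. There are 200 camera calls.

TASK

The two red-capped culture tubes in the sloped rack are finished with: take them out of the rack and drop both into the open yellow discard tub, letting go of each only once one end of it is down inside the tub's mouth. Leave the blue-capped tubes seated in the rack and the tub standing where it is, and do not disturb anything else on the bench.

Things in the scene. Friction and masses are not known exactly. Their poses are not given: they have to be found in the camera images.
- rack: Pale plastic tube rack on a steel base (125 x 210 mm), fixed to the bench. One row of six tubes, 32 mm apart, at y = -80 to 80 mm, all leaning 30 degrees from vertical, caps towards the rack's own -x (the robot's side). Which tube stands where changes from run to run. Origin: centre of the base's underside on the bench; y along the row, z up; turned up to 15 degrees either way.
- rack_shelf (a point): Centre of the top face of the rack's upper shelf, in mid row; z along the tubes, foot to cap. Shelf 39 mm deep across the row, square to the tubes; 45 mm of each tube stands out above it. The 19 mm square holes hold the tubes loosely, by weight only; drawn along its axis a tube is out after 65 mm. Caps are 12 mm apart, too close for a finger: grip across the row, tool leaning like the tube.
- red_1: Screw-cap culture tube, RED cap, clear body 16 mm in diameter, round foot, amber agar in the lower half, 110 mm long, about 30 g. The rigid cap is the top 25 mm, 20 mm in diameter. Origin: tip of the foot, on the axis; z along the axis from foot to cap, 30 degrees off vertical in the rack. Finished with: to be discarded.
- red_2: Screw-cap culture tube, RED cap, clear body 16 mm in diameter, round foot, amber agar in the lower half, 110 mm long, about 30 g. The rigid cap is the top 25 mm, 20 mm in diameter. Origin: tip of the foot, on the axis; z along the axis from foot to cap, 30 degrees off vertical in the rack. Finished with: to be discarded. Identical to red_1.
- red_1_top (a point): Centre of the top face of the red_1 cap, 110 mm along the tube from its foot.
- red_2_top (a point): Centre of the top face of the red_2 cap, 110 mm along the tube from its foot.
- blue_1: Screw-cap culture tube, BLUE cap, clear body 16 mm in diameter, round foot, amber agar in the lower half, 110 mm long, about 30 g. The rigid cap is the top 25 mm, 20 mm in diameter. Origin: tip of the foot, on the axis; z along the axis from foot to cap, 30 degrees off vertical in the rack. Still growing: stays where it is in the rack.
- blue_2: Screw-cap culture tube, BLUE cap, clear body 16 mm in diameter, round foot, amber agar in the lower half, 110 mm long, about 30 g. The rigid cap is the top 25 mm, 20 mm in diameter. Origin: tip of the foot, on the axis; z along the axis from foot to cap, 30 degrees off vertical in the rack. Still growing: stays where it is in the rack.
- blue_3: Screw-cap culture tube, BLUE cap, clear body 16 mm in diameter, round foot, amber agar in the lower half, 110 mm long, about 30 g. The rigid cap is the top 25 mm, 20 mm in diameter. Origin: tip of the foot, on the axis; z along the axis from foot to cap, 30 degrees off vertical in the rack. Still growing: stays where it is in the rack.
- blue_4: Screw-cap culture tube, BLUE cap, clear body 16 mm in diameter, round foot, amber agar in the lower half, 110 mm long, about 30 g. The rigid cap is the top 25 mm, 20 mm in diameter. Origin: tip of the foot, on the axis; z along the axis from foot to cap, 30 degrees off vertical in the rack. Still growing: stays where it is in the rack.
- tub: Open yellow plastic discard tub (not the lidded one at the right edge), empty, loose, about 0.4 kg, 160 mm high, 180 mm across the rim outside and 172 mm inside, tapering to 148 mm at the foot; wall 4 mm, floor 5 mm thick. Origin: centre of its underside; z up. Rack and tub stand one left and one right of the middle, changing from run to run.
- tub_mouth (a point): Centre of the tub's open mouth, level with the rim, 160 mm above the bench.
- dish: Bystander: a single petri dish with pink agar, 90 mm across, 15 mm high, nearest the robot. Origin: centre of underside.
- dish_stack: Bystander: a stack of five petri dishes that moves as one, 90 mm across, 75 mm high, at the back. Origin: centre of underside.
- pen_pot: Bystander: a clear pot 72 mm across and 95 mm high with loops and pens standing out to 165 mm height, at the back. Origin: centre of underside.
- reagent: Bystander: an amber bottle with black cap, 56 mm across, 125 mm high, at the back. Origin: centre of underside.
- well_plate: Bystander: a black 96-well plate, 127 by 85 by 14 mm, to the right of the work. Origin: centre of underside; x along its length.
- marker: Bystander: a white marker pen with black cap lying along x, 130 mm long, 15 mm thick, between rack and tub. Origin: underside, at mid length.
Not all that is in view belongs to the job. Leave any purple look-alike of the red_2 alone.

How it is judged:
By the outcome, as a careful person would: the job done as asked, in the order asked, and still so for the second after the job is handed in, with the robot touching nothing.
It also fails if it takes over 62 s, if anything falls off the work surface, if the arm or the gripper's body presses on something with over 40 N, if the wrist force passes 120 N, or if a joint passes its speed limit or range.

## Working session

There is one attempt and no reset: what is moved stays moved. The work goes in short steps, Python scripts to look and compute and a tool call to move; the robot and the scene stay as the last step left them, time stands still between calls to the robot, and variables do not carry over. Pictures are saved under pics/ and viewed, at most 10 in all, crops included, and the job is handed in when it is done.

Besides the shell and the picture viewer there is one more tool, called as name(argument=value, ...) on one line, values as JSON. step_arm: Moves the arm, as the interface text tells. Its arguments: {"type":"object","properties":{"steps":{"type":"array","items":{"type":"object","properties":{"angular":{"type":"array","items":{"type":"number"}},"slide":{"type":"array","items":{"type":"number"}},"claw":{"type":"number"}}}}},"required":["steps"]}

```bash
mkdir -p pics
python3 - <<'E'
from station import arm
import cv2
s=arm.observe();print(s)
for n in("scene","top"):
    im=arm.get_image(n);cv2.imwrite(f"pics/{n}0.png",im);print(n,arm.calibration(n))
print(arm.calibration("wrist"))
E
```

```text
{'time_s': 0.0, 'qpos': array([-1.29596163e+00,  3.42723130e-01,  1.52503681e+00,  6.82845422e-06,
        1.27540143e+00, -1.45978541e-01]), 'joint_vel': array([ 0.00043297, -0.00095884,  0.00020344, -0.00125371, -0.00013253,
       -0.00086995]), 'joint_efforts': array([ 9.07798640e-04, -4.33680010e+01, -2.46014571e+01, -8.33705917e-05,
        7.79076421e-03,  4.31539604e-06]), 'tcp_pos': array([ 214.37266723, -478.74308168,  203.71887609]), 'ee_rot': array([-3.07077749e+00, -6.55815299e-01,  1.48337984e-04]), 'contact_force': array([ 0.39174027, -0.05554568,  0.98721729]), 'torque': array([-0.0295514 ,  0.01024579,  0.02195774]), 'finger_force': 0.0, 'finger_gap': 1.0052962138732957}
scene {'fx': 366.84307787842937, 'fy': 366.84307787842937, 'cx': 318.1269046731499, 'cy': 199.94262214340642, 'k1': 0.005368980485391044, 'xyz': array([1169.84317848,  332.22289883,  918.23435314]), 'rotation': array([0.42243244, 0.72070353, 2.01064792])}
top {'fx': 482.7366083960391, 'fy': 482.7366083960391, 'cx': 327.9860448383852, 'cy': 202.29513135321994, 'k1': -0.14395276795465925, 'xyz': array([ 415.16508441,  -26.84056514, 1507.73505201]), 'rotation': array([ 0.0890935 , -0.08870637, -1.58924072])}
{'fx': 307.88726969893565, 'fy': 307.88726969893565, 'cx': 315.8055732736531, 'cy': 197.14004581400522, 'k1': -0.017069985117286034, 'xyz': array([ 290.98488698, -444.60180206,  373.30306778]), 'rotation': array([-0.28991785,  0.18921393, -1.13922689])}
```

View pics/scene0.png

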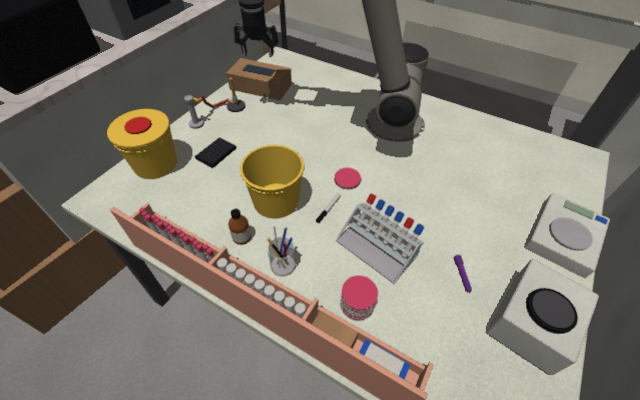

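View pics/top0.png

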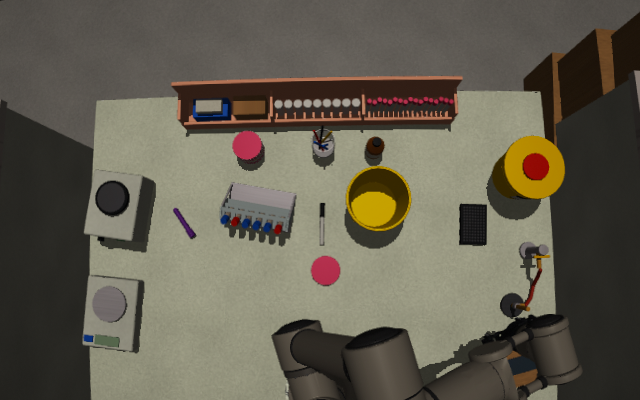

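The scene view shows six caps: red at (371,199) and (408,223), four blue. The top view agrees, with red at (278,230) and (235,222). The open tub is at (378,200) in the top view.
Look-alikes in the top view: purple tube (184,223), lidded tub's red disc (536,166), red items in the back box (410,100), pink dishes (247,145) and (325,270). I choose the two red caps in the rack row and check them in a close crop.

```bash
cat > h.py <<'E'
import numpy as np, cv2
from scipy.spatial.transform import Rotation as R
def ray(c,uv):
    K=np.array([[c['fx'],0,c['cx']],[0,c['fy'],c['cy']],[0,0,1]])
    p=cv2.undistortPoints(np.array([[uv]],float),K,np.array([c['k1'],0,0,0.]))[0,0]
    d=R.from_rotvec(c['rotation']).as_matrix()@np.array([p[0],-p[1],-1]);return np.array(c['xyz']),d/np.linalg.norm(d)
def plane(c,uv,z):
    o,d=ray(c,uv);return o+d*(z-o[2])/d[2]
def tri(a,b):
    (o1,d1),(o2,d2)=a,b
    t=np.linalg.lstsq(np.c_[d1,-d2],o2-o1,rcond=None)[0]
    p,q=o1+t[0]*d1,o2+t[1]*d2;return (p+q)/2,np.linalg.norm(p-q)
def blobs(im,box,col,amin=15):
    x0,y0,x1,y1=box;h=cv2.cvtColor(im[y0:y1,x0:x1],cv2.COLOR_BGR2HSV)
    H,S,V=cv2.split(h)
    m={'red':((H<8)|(H>172)),'blue':(H>100)&(H<125),'yellow':(H>20)&(H<32)}[col]&(S>130)&(V>50)
    n,l,s,c=cv2.connectedComponentsWithStats(m.astype(np.uint8))
    return [(tuple(np.round(c[i]+[x0,y0],1)),int(s[i,4]),tuple(s[i,:4]+[x0,y0,0,0])) for i in range(1,n) if s[i,4]>=amin]
E
python3 - <<'E'
from h import *
from station import arm
S=cv2.imread('pics/scene0.png');T=cv2.imread('pics/top0.png')
cs,ct=arm.calibration('scene'),arm.calibration('top')
P=[]
for col in('red','blue'):
    a=sorted(blobs(S,(355,185,435,245),col));b=sorted(blobs(T,(215,210,290,240),col),reverse=True)
    print(col,a,b)
    if len(a)==len(b):
        for i,j in zip(a,b):
            p,e=tri(ray(cs,i[0]),ray(ct,j[0]));print(col,p.round(1),round(e,1));P.append(p)
y=sorted(blobs(T,(335,155,425,250),'yellow',200),key=lambda b:-b[1]);print(y)
x,yy,w,h=y[0][2];print('tub',plane(ct,(x+w/2,yy+h/2),160).round(1), plane(ct,(x,yy+h/2),160).round(1),plane(ct,(x+w,yy+h/2),160).round(1),plane(ct,(x+w/2,yy),160).round(1),plane(ct,(x+w/2,yy+h),160).round(1))
for n,uv,z in(('marker',(322,224),10),('dish',(325,270),15),('pot',(322,145),95),('stack',(247,145),75),('reag',(375,146),120)):print(n,plane(ct,uv,z).round(0))
A=cv2.resize(S[185:285,330:430],(400,400),interpolation=2);B=cv2.resize(T[165:265,210:310],(400,400),interpolation=2)
cv2.imwrite('pics/crop.png',np.hstack([A,B]))
E
```

```text
red [((np.float64(370.8), np.float64(198.4)), 54, (np.int64(367), np.int64(194), np.int64(9), np.int64(10))), ((np.float64(408.2), np.float64(222.6)), 63, (np.int64(404), np.int64(218), np.int64(9), np.int64(10)))] [((np.float64(277.5), np.float64(228.9)), 64, (np.int64(273), np.int64(224), np.int64(9), np.int64(11))), ((np.float64(234.8), np.float64(221.2)), 65, (np.int64(231), np.int64(217), np.int64(9), np.int64(10)))]
red [499.3 120.6 103.4] 0.2
red [524.2 246.3 102.6] 0.1
blue [((np.float64(379.8), np.float64(204.5)), 53, (np.int64(376), np.int64(200), np.int64(9), np.int64(10))), ((np.float64(389.1), np.float64(210.2)), 54, (np.int64(385), np.int64(206), np.int64(9), np.int64(10))), ((np.float64(398.7), np.float64(216.3)), 57, (np.int64(395), np.int64(212), np.int64(9), np.int64(10))), ((np.float64(418.3), np.float64(229.1)), 62, (np.int64(414), np.int64(224), np.int64(9), np.int64(11)))] [((np.float64(266.7), np.float64(227.2)), 58, (np.int64(263), np.int64(223), np.int64(8), np.int64(9))), ((np.float64(256.1), np.float64(224.9)), 58, (np.int64(252), np.int64(221), np.int64(9), np.int64(9))), ((np.float64(245.3), np.float64(223.0)), 58, (np.int64(242), np.int64(219), np.int64(8), np.int64(10))), ((np.float64(224.2), np.float64(219.0)), 52, (np.int64(221), np.int64(215), np.int64(8), np.int64(9)))]
blue [505.1 152.2 101.6] 0.5
blue [512.1 183.5 103.4] 0.4
blue [518.3 215.3 103.5] 0.3
blue [531.2 277.9 103.2] 0.4
[((np.float64(378.0), np.float64(198.4)), 3395, (np.int64(346), np.int64(166), np.int64(65), np.int64(66)))]
tub [ 574.4 -170.5  160. ] [576.2 -78.9 160. ] [ 572.5 -262.6  160. ] [ 668.8 -173.6  160. ] [ 481.5 -167.6  160. ]
marker [517.  -8.  10.]
dish [375. -15.  15.]
pot [748. -14.  95.]
stack [758. 215.  75.]
reag [ 736. -170.  120.]
```

View pics/crop.png

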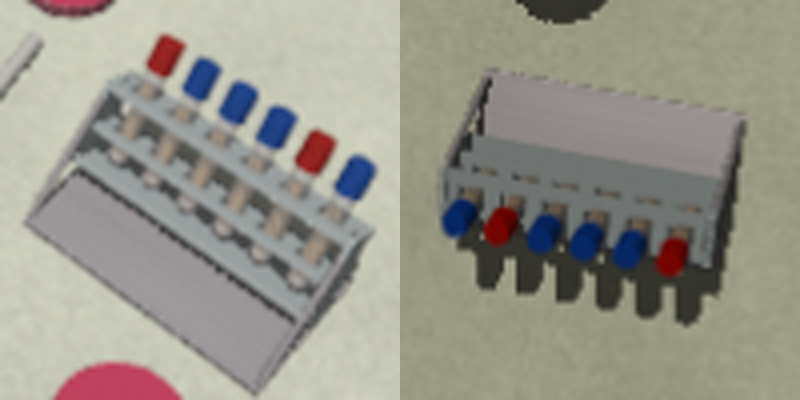

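The crop shows red, blue, blue, blue, red, blue in the scene view, so the red caps are 1st and 5th from the tub side. The tub is at about (574,-170), and the rack is turned about -11°. I'll lift first.

step_arm(steps=[{"slide": [0,0,-50],"angular": [0,0,0],"claw": 1},{"slide": [0,0,-50],"angular": [0,0,0],"claw": 1}])

```text
time_s: 0.35
tcp_pos: [214.3, -478.7, 304.9]
ee_rot: [-3.07, -0.656, 0.0]
contact_force: [0.9, -1.0, -0.1]
finger_gap: 1.001
finger_force: 0.0
```

```bash
cat >> h.py <<'E'
from station import arm
th=np.radians(-11.2)
X=np.array([np.cos(th),np.sin(th),0]);Yr=np.array([-np.sin(th),np.cos(th),0]);AX=-.5*X+np.array([0,0,.866])
def grasp_rot(sgn=1):
    z=-AX;x=sgn*Yr;return np.c_[x,np.cross(z,x),z]
def rel(Rt,p,grasp=True):
    "turn (deg, tool axes) to Rt and slide in the FINAL tool axes to bring grasp point (19 behind TCP) to p; and slide in the present axes"
    s=arm.observe();Rc=R.from_rotvec(s['ee_rot']).as_matrix()
    t=np.array(p)+(19*Rt[:,2] if grasp else 0)
    d=t-s['tcp_pos']
    print('turn',np.degrees(R.from_matrix(Rc.T@Rt).as_rotvec()).round(1),'slide final axes',(Rt.T@d).round(1),'slide present axes',(Rc.T@d).round(1),'world',d.round(1))
E
python3 - <<'E'
from h import *
s=arm.observe();print(s['tcp_pos'],s['qpos']);print(R.from_rotvec(s['ee_rot']).as_matrix().round(2))
for g in(1,-1): rel(grasp_rot(g),np.array([499,121,100])+AX*90)
E
```

```text
[ 214.34930618 -478.70618328  304.92913428] [-1.29602598e+00  2.85358511e-01  1.32983382e+00  6.80571389e-05
  1.52860663e+00 -1.45990517e-01]
[[ 0.91  0.41 -0.  ]
 [ 0.41 -0.91  0.  ]
 [ 0.   -0.   -1.  ]]
turn [-27.8  14.2 -53.4] slide final axes [643.6  38.5 187.8] slide present axes [ 475.7 -451.3  144.6] world [ 249.8  606.6 -143.4]
turn [ 16.8  32.8 121.9] slide final axes [-643.6  -38.5  187.8] slide present axes [ 475.7 -451.3  144.6] world [ 249.8  606.6 -143.4]
```

step_arm(steps=[{"slide": [43,-41,0],"angular": [0,0,0],"claw": 1},{"slide": [43,-41,0],"angular": [0,0,0],"claw": 1},{"slide": [43,-41,0],"angular": [0,0,0],"claw": 1},{"slide": [43,-41,0],"angular": [0,0,0],"claw": 1},{"slide": [43,-41,0],"angular": [0,0,0],"claw": 1}])

```text
time_s: 0.98
tcp_pos: [327.2, -202.4, 304.2]
ee_rot: [-3.072, -0.655, -0.0]
contact_force: [0.3, 0.2, -0.1]
finger_gap: 0.997
finger_force: 0.0
```

step_arm(steps=[{"slide": [43,-41,0],"angular": [0,0,0],"claw": 1},{"slide": [43,-41,0],"angular": [0,0,0],"claw": 1},{"slide": [43,-41,0],"angular": [0,0,0],"claw": 1},{"slide": [43,-41,0],"angular": [0,0,0],"claw": 1},{"slide": [43,-41,0],"angular": [0,0,0],"claw": 1}])

```text
time_s: 1.6
tcp_pos: [439.7, 72.7, 304.2]
ee_rot: [3.072, 0.656, -0.0]
contact_force: [0.6, -1.0, -0.8]
finger_gap: 1.004
finger_force: 0.0
```

step_arm(steps=[{"slide": [0,0,0],"angular": [-4.6,2.4,-8.9],"claw": 1},{"slide": [0,0,0],"angular": [-4.6,2.4,-8.9],"claw": 1},{"slide": [0,0,0],"angular": [-4.6,2.4,-8.9],"claw": 1},{"slide": [0,0,0],"angular": [-4.6,2.4,-8.9],"claw": 1},{"slide": [0,0,0],"angular": [-4.6,2.4,-8.9],"claw": 1}])

```text
time_s: 2.22
tcp_pos: [439.2, 71.0, 304.2]
ee_rot: [2.275, 1.585, 0.398]
contact_force: [-0.3, -0.6, 0.0]
finger_gap: 1.002
finger_force: 0.0
```

step_arm(steps=[{"slide": [0,0,0],"angular": [-4.6,2.4,-8.9],"claw": 1},{"slide": [0,0,0],"angular": [0,0,0],"claw": 1}])

```text
time_s: 2.48
tcp_pos: [438.0, 70.5, 303.7]
ee_rot: [2.09, 1.714, 0.46]
contact_force: [-0.3, -0.4, -0.1]
finger_gap: 0.998
finger_force: 0.0
```

Run:
```python
from h import *
print(arm.observe()['qpos'])
rel(grasp_rot(1),np.array([499,121,100])+AX*90)
```

```text
[ 0.09653984 -0.16222411  1.94040158 -0.18743833  0.86856785  0.3785951 ]
turn [-0.1 -0.1 -0.1] slide final axes [ 61.4 -58.5 130.4] slide present axes [ 61.1 -58.3 130.6] world [  26.2   57.4 -142.2]
```

step_arm(steps=[{"slide": [30,-29,0],"angular": [0,0,0],"claw": 1},{"slide": [31,-29,0],"angular": [0,0,0],"claw": 1},{"slide": [0,0,45],"angular": [0,0,0],"claw": 1},{"slide": [0,0,45],"angular": [0,0,0],"claw": 1},{"slide": [0,0,0],"angular": [0,0,0],"claw": 1}])

```text
time_s: 3.1
tcp_pos: [445.8, 131.0, 194.7]
ee_rot: [2.093, 1.714, 0.452]
contact_force: [-0.1, 0.1, 0.9]
finger_gap: 1.002
finger_force: 0.0
```

Run:
```python
from h import *
c=arm.calibration('wrist');im=arm.get_image('wrist');cv2.imwrite('pics/w1.png',im)
for p in([499.3,120.6,103.4],[524.2,246.3,102.6]):
    pc=R.from_rotvec(c['rotation']).as_matrix().T@(np.array(p)-c['xyz']);print(c['cx']+c['fx']*pc[0]/-pc[2],c['cy']-c['fy']*pc[1]/-pc[2])
print(blobs(im,(0,0,640,400),'red',60))
rel(grasp_rot(1),np.array([499,121,100]))
```

```text
317.469498206071 186.44081943177017
316.79625542674427 33.09863907219494
[((np.float64(471.7), np.float64(37.5)), 2910, (np.int64(449), np.int64(0), np.int64(46), np.int64(78))), ((np.float64(321.1), np.float64(31.3)), 578, (np.int64(309), np.int64(17), np.int64(25), np.int64(31))), ((np.float64(321.0), np.float64(189.5)), 343, (np.int64(311), np.int64(177), np.int64(20), np.int64(24))), ((np.float64(508.0), np.float64(200.9)), 195, (np.int64(477), np.int64(198), np.int64(58), np.int64(8))), ((np.float64(524.8), np.float64(288.1)), 320, (np.int64(516), np.int64(266), np.int64(17), np.int64(52))), ((np.float64(228.6), np.float64(315.9)), 545, (np.int64(212), np.int64(302), np.int64(34), np.int64(33)))]
turn [-0.2  0.1 -0.2] slide final axes [ 1.000e-01 -1.800e+00  1.295e+02] slide present axes [  0.3  -1.3 129.5] world [  62.   -12.1 -113.1]
```

View pics/w1.png

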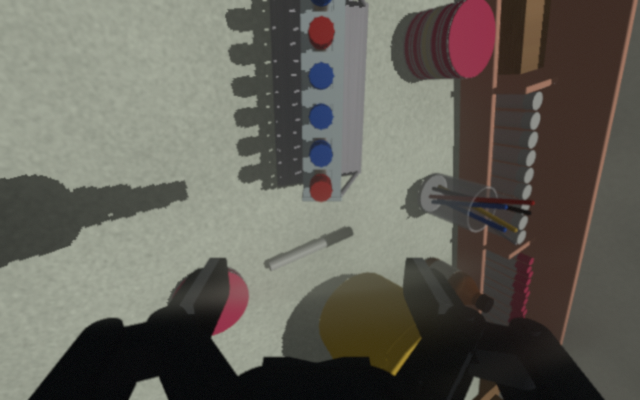

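The wrist view looks along the tubes. The near red cap is at (321,189), the far one at (321,31), and the blue caps lie between them. The cap sits within a few mm of the prediction; I'll compute the fine offset.

Run:
```python
from h import *
c=arm.calibration('wrist');M=grasp_rot(1)
for uv,p in(((321,189),[499.3,120.6,103.4]),((321.3,32),[524.2,246.3,102.6])):
    o,d=ray(c,uv);q=np.array(p)+8*AX   # ray against the plane square to the tube near the cap's top
    h=o+d*((q-o)@AX)/(d@AX);print(h.round(1),'cap centre',(h-12*AX).round(1),'shift in tool axes',(M.T@(h-q)).round(1))
    rel(M,h-12*AX)
```

```text
[499.5 120.6 112.7] cap centre [505.4 119.4 102.4] shift in tool axes [ 0.   4.8 -0. ]
turn [-0.2  0.1 -0.2] slide final axes [ -0.2   5.1 130.8] slide present axes [ -0.    5.5 130.7] world [  68.4  -13.7 -110.7]
[524.8 247.  112.1] cap centre [530.7 245.8 101.7] shift in tool axes [ 0.8  5.2 -0. ]
turn [-0.2  0.1 -0.2] slide final axes [128.8   5.  131.5] slide present axes [128.9   5.1 131.3] world [  93.7  112.7 -111.3]
```

step_arm(steps=[{"slide": [0,4,40],"angular": [0,0,0],"claw": 1},{"slide": [0,0,40],"angular": [0,0,0],"claw": 1},{"slide": [0,0,30],"angular": [0,0,0],"claw": 1},{"slide": [0,0,18],"angular": [0,0,0],"claw": 1},{"slide": [0,0,0],"angular": [0,0,0],"claw": 1}])

```text
time_s: 3.78
tcp_pos: [513.4, 118.4, 89.4]
ee_rot: [2.088, 1.711, 0.461]
contact_force: [0.5, 0.9, -0.9]
finger_gap: 1.001
finger_force: 0.0
```

step_arm(steps=[{"slide": [0,0,0],"angular": [0,0,0],"claw": -1},{"slide": [0,0,0],"angular": [0,0,0],"claw": -1},{"slide": [0,0,0],"angular": [0,0,0],"claw": -1},{"slide": [0,0,0],"angular": [0,0,0],"claw": -1},{"slide": [0,0,0],"angular": [0,0,0],"claw": -1}])

```text
time_s: 4.4
tcp_pos: [512.5, 119.0, 89.2]
ee_rot: [2.087, 1.714, 0.462]
contact_force: [-3.1, 0.8, 6.1]
finger_gap: 0.195
finger_force: 58.5
```

step_arm(steps=[{"slide": [0,0,-10],"angular": [0,0,0],"claw": -1},{"slide": [0,0,-20],"angular": [0,0,0],"claw": -1},{"slide": [0,0,-25],"angular": [0,0,0],"claw": -1},{"slide": [0,0,-25],"angular": [0,0,0],"claw": -1},{"slide": [0,0,0],"angular": [0,0,0],"claw": -1}])

```text
time_s: 5.03
tcp_pos: [473.4, 126.9, 159.4]
ee_rot: [2.086, 1.714, 0.465]
contact_force: [0.5, -0.7, 0.7]
finger_gap: 0.195
finger_force: 58.8
```

Run:
```python
from h import *
im=arm.get_image('scene')
w=arm.get_image('wrist')
cv2.imwrite('pics/l1.png',np.hstack([cv2.resize(im[150:270,330:450],(400,400),interpolation=2),cv2.resize(w[150:400,200:450],(400,400))]))
```

```text
(no output)
```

View pics/l1.png

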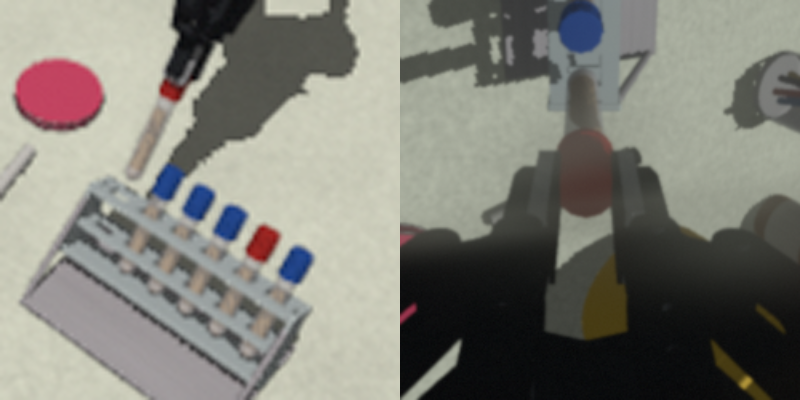

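Red tube 1 is held by its cap and clear of the rack. I'll raise it, turn the tool to vertical and carry it to the tub.

step_arm(steps=[{"slide": [0,25,-43],"angular": [0,0,0],"claw": -1},{"slide": [0,25,-43],"angular": [0,0,0],"claw": -1},{"slide": [0,25,-43],"angular": [0,0,0],"claw": -1},{"slide": [0,0,0],"angular": [10,0,0],"claw": -1},{"slide": [0,0,0],"angular": [10,0,0],"claw": -1}])

```text
time_s: 5.75
tcp_pos: [473.7, 126.3, 307.7]
ee_rot: [2.323, 1.91, 0.166]
contact_force: [0.9, -0.9, 0.8]
finger_gap: 0.19
finger_force: 58.8
```

step_arm(steps=[{"slide": [0,0,0],"angular": [10,0,0],"claw": -1},{"slide": [0,0,0],"angular": [0,0,0],"claw": -1}])

```text
time_s: 6.0
tcp_pos: [475.7, 124.7, 304.2]
ee_rot: [-2.428, -1.989, 0.005]
contact_force: [0.3, -0.1, -0.3]
finger_gap: 0.195
finger_force: 58.9
```

```bash
cat >> h.py <<'E'
def down_rot():
    z=np.array([0,0,-1.]);return np.c_[Yr,np.cross(z,Yr),z]
E
python3 - <<'E'
from h import *
print(arm.observe()['qpos']);rel(down_rot(),[575,-171,310],False)
E
```

```text
[9.98202933e-02 2.22672497e-01 1.41566676e+00 9.25476901e-04
 1.50791528e+00 2.98040644e-01]
turn [-0.3  0.  -0.2] slide final axes [-270.8  154.8   -5.8] slide present axes [-270.4  155.5   -6.4] world [  99.3 -295.7    5.8]
```

step_arm(steps=[{"slide": [-45,26,-1],"angular": [0,0,0],"claw": -1},{"slide": [-45,26,-1],"angular": [0,0,0],"claw": -1},{"slide": [-45,26,-1],"angular": [0,0,0],"claw": -1},{"slide": [-45,26,-1],"angular": [0,0,0],"claw": -1},{"slide": [-45,26,-1],"angular": [0,0,0],"claw": -1}])

```text
time_s: 6.62
tcp_pos: [557.5, -121.2, 311.3]
ee_rot: [2.427, 1.994, 0.001]
contact_force: [0.7, 0.3, 0.0]
finger_gap: 0.194
finger_force: 58.9
```

step_arm(steps=[{"slide": [-45,26,-1],"angular": [0,0,0],"claw": -1},{"slide": [0,0,0],"angular": [0,0,0],"claw": -1},{"slide": [0,0,0],"angular": [0,0,0],"claw": -1}])

```text
time_s: 7.0
tcp_pos: [573.9, -168.4, 312.1]
ee_rot: [-2.426, -1.993, -0.001]
contact_force: [0.3, 0.0, -0.0]
finger_gap: 0.189
finger_force: 58.9
```

Run:
```python
from h import *
im=arm.get_image('scene');t=arm.get_image('top')
cv2.imwrite('pics/t1.png',np.hstack([cv2.resize(im[80:230,200:350],(400,400),interpolation=2),cv2.resize(t[130:270,310:450],(400,400),interpolation=2)]))
rel(down_rot(),[575,-171,150],False)
```

```text
turn [ 0.  -0.1  0.1] slide final axes [ -3.1   1.6 162.9] slide present axes [ -3.3   1.6 162.9] world [   1.    -3.4 -162.9]
```

View pics/t1.png

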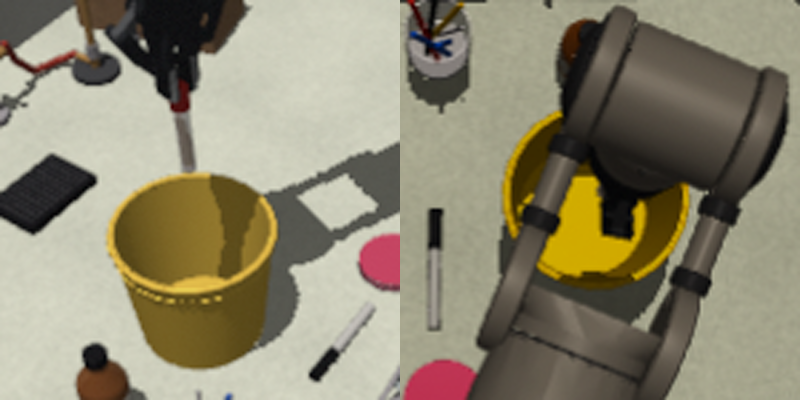

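The tube hangs over the tub's mouth, its foot above the rim and still swung slightly off vertical. I'll lower it and release.

step_arm(steps=[{"slide": [-3,2,40],"angular": [0,0,0],"claw": -1},{"slide": [0,0,45],"angular": [0,0,0],"claw": -1},{"slide": [0,0,45],"angular": [0,0,0],"claw": -1},{"slide": [0,0,35],"angular": [0,0,0],"claw": -1},{"slide": [0,0,0],"angular": [0,0,0],"claw": -1}])

```text
time_s: 7.72
tcp_pos: [574.0, -170.1, 145.6]
ee_rot: [-2.421, -1.993, 0.002]
contact_force: [0.7, 0.7, 0.3]
finger_gap: 0.19
finger_force: 58.9
```

step_arm(steps=[{"slide": [0,0,0],"angular": [0,0,0],"claw": 0.2},{"slide": [0,0,0],"angular": [0,0,0],"claw": 0.2},{"slide": [0,0,0],"angular": [0,0,0],"claw": 0.2},{"slide": [0,0,0],"angular": [0,0,0],"claw": 0.2},{"slide": [0,0,0],"angular": [0,0,0],"claw": 0.2}])

```text
time_s: 8.35
tcp_pos: [575.7, -172.1, 147.8]
ee_rot: [-2.426, -1.994, -0.002]
contact_force: [0.3, -0.1, 0.1]
finger_gap: 0.603
finger_force: 0.0
```

step_arm(steps=[{"slide": [0,0,-40],"angular": [0,0,0],"claw": 0.2},{"slide": [0,0,-45],"angular": [0,0,0],"claw": 0.2},{"slide": [0,0,-45],"angular": [0,0,0],"claw": 0.2},{"slide": [0,0,-35],"angular": [0,0,0],"claw": 0.2},{"slide": [0,0,0],"angular": [0,0,0],"claw": 0.2}])

```text
time_s: 8.98
tcp_pos: [576.7, -172.8, 316.0]
ee_rot: [2.424, 1.992, 0.006]
contact_force: [-0.8, 0.8, -0.2]
finger_gap: 0.596
finger_force: 0.0
```

Run:
```python
from h import *
im=arm.get_image('scene');t=arm.get_image('top')
cv2.imwrite('pics/t2.png',np.hstack([cv2.resize(im[80:230,200:350],(400,400),interpolation=2),cv2.resize(t[130:270,310:450],(400,400),interpolation=2)]))
rel(down_rot(),[480,250,310],False)
```

```text
turn [-0.  -0.1  0. ] slide final axes [ 395.7 -175.7    2.2] slide present axes [ 395.8 -175.5    3. ] world [-95.5 422.3  -2.2]
```

View pics/t2.png

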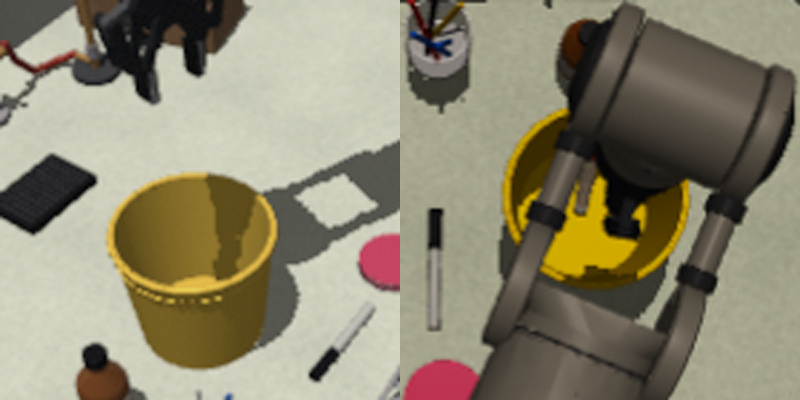

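The first tube is in the tub, and the tub has not moved. Now the second.

step_arm(steps=[{"slide": [56,-25,0],"angular": [0,0,0],"claw": 1},{"slide": [56,-25,0],"angular": [0,0,0],"claw": 1},{"slide": [56,-25,0],"angular": [0,0,0],"claw": 1},{"slide": [56,-25,0],"angular": [0,0,0],"claw": 1},{"slide": [56,-25,0],"angular": [0,0,0],"claw": 1}])

```text
time_s: 9.7
tcp_pos: [506.0, 128.3, 311.6]
ee_rot: [-2.425, -1.992, 0.002]
contact_force: [0.1, -0.4, 0.4]
finger_gap: 1.001
finger_force: 0.0
```

step_arm(steps=[{"slide": [56,-25,0],"angular": [0,0,0],"claw": 1},{"slide": [56,-25,0],"angular": [0,0,0],"claw": 1},{"slide": [0,0,0],"angular": [-10,0,0],"claw": 1},{"slide": [0,0,0],"angular": [-10,0,0],"claw": 1},{"slide": [0,0,0],"angular": [-10,0,0],"claw": 1}])

```text
time_s: 10.32
tcp_pos: [479.3, 246.4, 312.3]
ee_rot: [2.083, 1.714, 0.464]
contact_force: [1.4, -0.5, -0.6]
finger_gap: 1.003
finger_force: 0.0
```

step_arm(steps=[{"slide": [0,0,0],"angular": [0,0,0],"claw": 1},{"slide": [0,0,0],"angular": [0,0,0],"claw": 1}])

```text
time_s: 10.58
tcp_pos: [480.4, 246.4, 313.5]
ee_rot: [2.088, 1.716, 0.46]
contact_force: [-0.3, -0.6, 1.1]
finger_gap: 0.999
finger_force: 0.0
```

Run:
```python
from h import *
rel(grasp_rot(1),np.array([529,246,101])+AX*100);rel(grasp_rot(1),np.array([529,246,101]))
```

```text
turn [-0.1 -0.1 -0. ] slide final axes [  9.1 -64.9 126.9] slide present axes [  8.8 -64.6 127. ] world [   8.9    7.5 -142.3]
turn [-0.1 -0.1 -0. ] slide final axes [  9.1 -64.9 226.8] slide present axes [  8.6 -64.4 227. ] world [  57.9   -2.2 -228.9]
```

step_arm(steps=[{"slide": [9,-32,0],"angular": [0,0,0],"claw": 1},{"slide": [0,-33,0],"angular": [0,0,0],"claw": 1},{"slide": [0,0,50],"angular": [0,0,0],"claw": 1},{"slide": [0,0,46],"angular": [0,0,0],"claw": 1},{"slide": [0,0,0],"angular": [0,0,0],"claw": 1}])

```text
time_s: 11.2
tcp_pos: [474.6, 255.0, 194.8]
ee_rot: [2.091, 1.713, 0.451]
contact_force: [-0.3, -0.0, 0.1]
finger_gap: 1.0
finger_force: 0.0
```

Run:
```python
from h import *
c=arm.calibration('wrist');im=arm.get_image('wrist');M=grasp_rot(1)
B=[b for b in blobs(im,(270,100,380,260),'red',150)];print(B)
x,y,w,h=B[0][2];uv=(x+w/2-.5,y+h/2-.5)
o,d=ray(c,uv);q=np.array([524.2,246.3,102.6])+8*AX
hh=o+d*((q-o)@AX)/(d@AX);print((hh-12*AX).round(1));rel(M,hh-12*AX)
```

```text
[((np.float64(317.0), np.float64(188.5)), 392, (np.int64(306), np.int64(174), np.int64(22), np.int64(27)))]
[529.2 246.5 100.8]
turn [-0.1  0.1 -0.1] slide final axes [  1.4  -0.3 129.9] slide present axes [  1.6  -0.  129.9] world [  63.7  -11.2 -112.7]
```

step_arm(steps=[{"slide": [1,0,40],"angular": [0,0,0],"claw": 1},{"slide": [0,0,40],"angular": [0,0,0],"claw": 1},{"slide": [0,0,30],"angular": [0,0,0],"claw": 1},{"slide": [0,0,20],"angular": [0,0,0],"claw": 1},{"slide": [0,0,0],"angular": [0,0,0],"claw": 1}])

```text
time_s: 11.88
tcp_pos: [538.8, 245.2, 85.8]
ee_rot: [2.088, 1.712, 0.461]
contact_force: [0.1, 0.0, 0.8]
finger_gap: 0.994
finger_force: 0.0
```

step_arm(steps=[{"slide": [0,0,0],"angular": [0,0,0],"claw": -1},{"slide": [0,0,0],"angular": [0,0,0],"claw": -1},{"slide": [0,0,0],"angular": [0,0,0],"claw": -1},{"slide": [0,0,0],"angular": [0,0,0],"claw": -1},{"slide": [0,0,0],"angular": [0,0,0],"claw": -1}])

```text
time_s: 12.5
tcp_pos: [537.6, 245.7, 85.8]
ee_rot: [2.087, 1.714, 0.463]
contact_force: [-3.4, 0.4, 4.8]
finger_gap: 0.198
finger_force: 58.5
```

step_arm(steps=[{"slide": [0,0,-10],"angular": [0,0,0],"claw": -1},{"slide": [0,0,-20],"angular": [0,0,0],"claw": -1},{"slide": [0,0,-25],"angular": [0,0,0],"claw": -1},{"slide": [0,0,-25],"angular": [0,0,0],"claw": -1},{"slide": [0,0,0],"angular": [0,0,0],"claw": -1}])

```text
time_s: 13.12
tcp_pos: [498.3, 253.7, 156.2]
ee_rot: [2.086, 1.714, 0.465]
contact_force: [-0.0, -0.4, -0.2]
finger_gap: 0.2
finger_force: 58.8
```

step_arm(steps=[{"slide": [0,25,-43],"angular": [0,0,0],"claw": -1},{"slide": [0,25,-43],"angular": [0,0,0],"claw": -1},{"slide": [0,25,-43],"angular": [0,0,0],"claw": -1},{"slide": [0,0,0],"angular": [10,0,0],"claw": -1},{"slide": [0,0,0],"angular": [10,0,0],"claw": -1}])

```text
time_s: 13.75
tcp_pos: [498.5, 253.2, 304.4]
ee_rot: [2.322, 1.911, 0.167]
contact_force: [0.7, 0.4, -1.6]
finger_gap: 0.194
finger_force: 58.9
```

step_arm(steps=[{"slide": [0,0,0],"angular": [10,0,0],"claw": -1},{"slide": [0,0,0],"angular": [0,0,0],"claw": -1}])

```text
time_s: 14.0
tcp_pos: [501.1, 251.1, 300.8]
ee_rot: [-2.429, -1.988, 0.004]
contact_force: [0.1, 0.4, -0.0]
finger_gap: 0.2
finger_force: 58.9
```

Run:
```python
from h import *
im=arm.get_image('scene');cv2.imwrite('pics/l2.png',cv2.resize(im[100:300,240:480],(720,600)))
rel(down_rot(),[575,-171,312],False)
```

```text
turn [-0.1  0.  -0.1] slide final axes [-400.   155.7  -10.6] slide present axes [-399.6  156.6  -10.7] world [  75.1 -422.6   10.6]
```

View pics/l2.png

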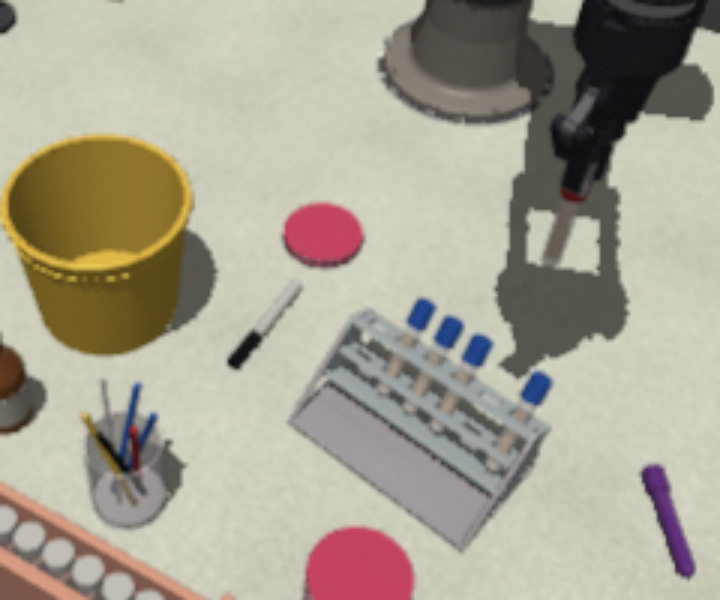

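The second tube is held, and the four blue tubes are still seated. Carry it to the tub.

step_arm(steps=[{"slide": [-57,22,-2],"angular": [0,0,0],"claw": -1},{"slide": [-57,22,-2],"angular": [0,0,0],"claw": -1},{"slide": [-57,22,-2],"angular": [0,0,0],"claw": -1},{"slide": [-57,22,-2],"angular": [0,0,0],"claw": -1},{"slide": [-57,22,-2],"angular": [0,0,0],"claw": -1}])

```text
time_s: 14.68
tcp_pos: [550.8, -49.3, 313.3]
ee_rot: [2.425, 1.995, 0.002]
contact_force: [1.4, -0.6, -0.7]
finger_gap: 0.202
finger_force: 58.9
```

step_arm(steps=[{"slide": [-57,22,0],"angular": [0,0,0],"claw": -1},{"slide": [-57,22,0],"angular": [0,0,0],"claw": -1},{"slide": [-8,0,0],"angular": [0,0,0],"claw": -1},{"slide": [0,0,0],"angular": [0,0,0],"claw": -1}])

```text
time_s: 15.18
tcp_pos: [570.4, -175.8, 312.8]
ee_rot: [-2.427, -1.994, -0.001]
contact_force: [-0.2, 1.4, 0.1]
finger_gap: 0.201
finger_force: 58.9
```

step_arm(steps=[{"slide": [0,0,40],"angular": [0,0,0],"claw": -1},{"slide": [0,0,45],"angular": [0,0,0],"claw": -1},{"slide": [0,0,40],"angular": [0,0,0],"claw": -1},{"slide": [0,0,25],"angular": [0,0,0],"claw": -1},{"slide": [0,0,0],"angular": [0,0,0],"claw": -1}])

```text
time_s: 15.8
tcp_pos: [569.9, -173.5, 161.7]
ee_rot: [-2.421, -1.995, 0.001]
contact_force: [0.5, 0.9, 0.0]
finger_gap: 0.196
finger_force: 58.9
```

step_arm(steps=[{"slide": [0,0,0],"angular": [0,0,0],"claw": 0.2},{"slide": [0,0,0],"angular": [0,0,0],"claw": 0.2},{"slide": [0,0,0],"angular": [0,0,0],"claw": 0.2},{"slide": [0,0,0],"angular": [0,0,0],"claw": 0.2},{"slide": [0,0,0],"angular": [0,0,0],"claw": 0.2}])

```text
time_s: 16.42
tcp_pos: [571.0, -176.3, 163.0]
ee_rot: [-2.426, -1.994, -0.002]
contact_force: [-0.5, 0.4, 0.3]
finger_gap: 0.6
finger_force: 0.0
```

step_arm(steps=[{"slide": [0,0,-40],"angular": [0,0,0],"claw": 0.2},{"slide": [0,0,-45],"angular": [0,0,0],"claw": 0.2},{"slide": [0,0,-45],"angular": [0,0,0],"claw": 0.2},{"slide": [0,0,-40],"angular": [0,0,0],"claw": 0.2},{"slide": [0,0,0],"angular": [0,0,0],"claw": 0.2}])

```text
time_s: 17.05
tcp_pos: [572.0, -177.1, 336.7]
ee_rot: [2.423, 1.991, 0.007]
contact_force: [-0.4, -0.3, -0.4]
finger_gap: 0.598
finger_force: 0.0
```

step_arm(steps=[{"slide": [0,-55,0],"angular": [0,0,0],"claw": 0.2},{"slide": [0,-55,0],"angular": [0,0,0],"claw": 0.2},{"slide": [0,-50,0],"angular": [0,0,0],"claw": 0.2},{"slide": [0,0,0],"angular": [0,0,0],"claw": 0.2},{"slide": [0,0,0],"angular": [0,0,0],"claw": 0.2}])

```text
time_s: 17.68
tcp_pos: [414.2, -145.7, 332.7]
ee_rot: [-2.427, -1.994, -0.002]
contact_force: [1.1, -0.8, 0.4]
finger_gap: 0.6
finger_force: 0.0
```

Run:
```python
from h import *
im=arm.get_image('scene');t=arm.get_image('top')
cv2.imwrite('pics/f.png',np.hstack([cv2.resize(im[100:300,230:430],(400,400)),cv2.resize(t[110:290,250:430],(400,400),interpolation=2)]))
```

```text
(no output)
```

View pics/f.png

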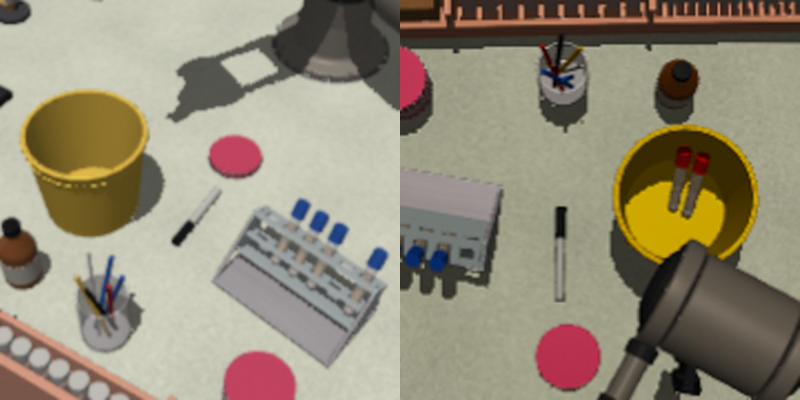

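Both red tubes lie in the tub, the four blue ones are seated, and nothing else has moved.

```bash
python3 -c "
from station import arm
print(arm.close_job())"
```

```text
the job is handed in; nothing more can be done
None
```

Both red-capped tubes are in the open yellow tub, each let go with its foot below the rim; the four blue ones are still seated, the final pictures show nothing else moved, and I handed the job in at about 18 s.

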